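# Close a snap-lock food box

## Robot

A 6-joint arm with a two-finger parallel gripper is mounted at the origin on the work surface. World frame = base frame: x ahead of the robot, y to its left, z up, the work surface at z = 0. Lengths are in m, angles in rad, forces in N, time in s.
With the tool pointing down it reaches from about 0.425 to 0.925 m from the base axis. Payload 12.5 kg.
Tool frame: the origin (TCP) lies on the centre line of the jaws, within the pads' length; the fingertips stand 8 mm ahead of it and the grasp point (between the pads) lies 11 mm behind it; z points along the fingers, y is the direction in which the jaws open and shut (so a half turn about z gives the same grasp; the last joint's range is limited). The gripper opens to 85 mm and grips with 20 to 120 N. Pads are 22 mm wide; open, the fingers measure 114 mm over their backs; the gripper's body (76 mm by 85 mm) begins 54 mm behind the grasp point. The pads swing forward as they close: fully open they stand 13 mm farther back than shut.
Start: joints at [1.165, 0.491, 1.559, -0, 1.092, -0.106], TCP at [0.185, 0.597, 0.201] pointing down, gripper open.
Joint ranges: [-3.1, 3.1], [-0.84, 2.19], [0.05, 2.79], [-1.13, 4.28], [0.06, 2.93], [-2.69, 2.69]. Speed limits (rad/s): [2.22, 2.22, 2.79, 3.14, 3.14, 3.14].

## Interface

Orientations are given as a rotation vector (axis times angle).
In Python, from cell import env gives the robot as it stands. Calls block until the motion is done:
- env.reach(position, orientation): joint-space move of the TCP to a pose.
- env.move_linear(position, attitude=None, max_speed=0.15, f_stop=None): straight line of the TCP; attitude=None keeps the orientation; max_speed is the mean speed in m/s. With f_stop (N) it stops when the force on the tool has changed by that much, and returns True; else False.
- env.set_joints(angles): joint-space move.
- env.command_gripper(opening, f_grip=None): finger opening in m; f_grip is the grip in N (None keeps the last); returns when the fingers have stopped.
- env.wait(seconds).
- env.inverse_kinematics(position, orientation): joint angles nearest the present ones, or None.
- env.get_image(name): name is "side" or "top" or "wrist"; returns a dict with "frame" (384x512x3 uint8, red, green, blue), "K" (3x3 intrinsics, pixels), "R" (3x3) and "t" (3): a world point X has camera coordinates R X + t. Camera axes: x right, y down, z forward; pixel columns grow to the right and rows downward; lengths in m; the calibration is good to about 2 mm. The wrist camera is an equidistant fisheye: a pixel r from the principal point sees the ray r / f radians off the axis. A picture is of the moment at which its call begins. There is no depth.
A pose or a line that the arm cannot do raises env.PlanningError and nothing moves.
- env.job_done(): hands the job in, once; it reports no verdict.
Readings, each from a call of its own:
- env.get_time_s(): time.
- env.get_joint_pos(): joint angles.
- env.get_qvel(): joint speeds.
- env.get_tau(): joint torques, N m.
- env.get_position(): TCP position.
- env.get_eef_rot(): TCP orientation.
- env.get_wrist_force(): force on the tool from outside, world axes, zero at the start.
- env.get_wrist_torque(): the same for the moment, N m.
- env.get_finger_gap(): finger opening in m.
Only numpy, scipy, OpenCV 4.12 (cv2) and the standard library are available. Lean on these libraries where they do the work, as an engineer would, in place of code of your own. Each camera call takes 0.05 s, during which the arm holds its last target.

## Task

Set the loose grey lid with the carry bar squarely on the open food box, skirt inside the rim, so that it lies fully down. Only then fold its four side clips down until each hangs flat against the side of the box. Keep the box more or less where it stands, leave the two tins, the jar and the packet standing around it alone, and let go of everything at the end.

Things in the scene. Friction and masses are not known exactly. Their poses are not given: they have to be found in the camera images.
- box_rim (a point): Open food box of white plastic on the table: 180 (its x) by 130 (its y) by 100 mm high outside, mouth 172 by 122, a slim outer lip at the rim standing out 4 mm. Loose, about 1.3 kg with the packets and tin in it, which stay clear of the lid; it can be pushed along. This point: centre of the mouth at rim height, 100 above the table, z up, x along the long side.
- lid_bar (a point): Carry bar on top of the box's grey plastic lid, which lies right way up on the table, loose, about 0.3 kg. Bar along the lid's x, 80 long, 14 wide, 14 high, a leg at each end, open beneath. This point: the bar's centre, 23 above the plate's top, 41 above the skirt's lower edge, and 29 above the rim once seated; x along the bar, z up.
- lid_plate (a point): Centre of the underside of the lid's plate, 29 mm below the bar's centre, axes as the bar. Plate 192 (x) by 142 (y) by 6 mm; under it a skirt 166 by 116 and 12 deep goes inside the box's mouth with 3 mm play on each side, either of two ways round. Seated, this point lies at the centre of the mouth, at rim height.
- clip_px_hinge (a point): Hinge of the clip on the lid's +x (short) edge, (+99, 0) mm from the bar's centre in the lid's x, y and 26 below it (3 above the rim when seated). Middle of the hinge line; turns with the clip: x points to the clip's free end, y along the hinge. The clip: grey flap 60 wide, 28 long, 4 thick (the hinge at mid-thickness), a 2.5 mm ridge across its upper face at the free end.
- clip_px (a joint): Angle (rad) of the clip on the lid's +x (short) edge: 0 level, straight out; negative raised above level (to -0.9); positive below; 1.57 is its stop, hanging flat beside the box wall. The stiff hinge (0.035 N m, about 1.3 N at the free end) leaves it wherever it is put: no spring, no click.
- clip_py_hinge (a point): Hinge of the clip on the lid's +y (long) edge, (0, +74) mm from the bar's centre in the lid's x, y and 26 below it (3 above the rim when seated). Middle of the hinge line; turns with the clip: x points to the clip's free end, y along the hinge. The clip: grey flap 60 wide, 28 long, 4 thick (the hinge at mid-thickness), a 2.5 mm ridge across its upper face at the free end.
- clip_py (a joint): Angle (rad) of the clip on the lid's +y (long) edge: 0 level, straight out; negative raised above level (to -0.9); positive below; 1.57 is its stop, hanging flat beside the box wall. The stiff hinge (0.035 N m, about 1.3 N at the free end) leaves it wherever it is put: no spring, no click.
- clip_nx_hinge (a point): Hinge of the clip on the lid's -x (short) edge, (-99, 0) mm from the bar's centre in the lid's x, y and 26 below it (3 above the rim when seated). Middle of the hinge line; turns with the clip: x points to the clip's free end, y along the hinge. The clip: grey flap 60 wide, 28 long, 4 thick (the hinge at mid-thickness), a 2.5 mm ridge across its upper face at the free end.
- clip_nx (a joint): Angle (rad) of the clip on the lid's -x (short) edge: 0 level, straight out; negative raised above level (to -0.9); positive below; 1.57 is its stop, hanging flat beside the box wall. The stiff hinge (0.035 N m, about 1.3 N at the free end) leaves it wherever it is put: no spring, no click.
- clip_ny_hinge (a point): Hinge of the clip on the lid's -y (long) edge, (0, -74) mm from the bar's centre in the lid's x, y and 26 below it (3 above the rim when seated). Middle of the hinge line; turns with the clip: x points to the clip's free end, y along the hinge. The clip: grey flap 60 wide, 28 long, 4 thick (the hinge at mid-thickness), a 2.5 mm ridge across its upper face at the free end.
- clip_ny (a joint): Angle (rad) of the clip on the lid's -y (long) edge: 0 level, straight out; negative raised above level (to -0.9); positive below; 1.57 is its stop, hanging flat beside the box wall. The stiff hinge (0.035 N m, about 1.3 N at the free end) leaves it wherever it is put: no spring, no click.
- tin_mid (a point): Bystander to leave alone: upright food tin, 68 diameter, 85 high, beyond the box and lid. This point is half-way up its middle.
- flat_tin_mid (a point): Bystander to leave alone: flat round steel tin, 60 diameter, 32 high, on the robot's side of the box and lid. This point is half-way up its middle.
- jar_mid (a point): Bystander to leave alone: upright glass jar, 72 diameter, 120 high, out to the left. This point is half-way up its middle.
- carton_mid (a point): Bystander to leave alone: upright cardboard packet 60 by 120 by 100 high, out to the right. This point is half-way up its middle.

How it is judged:
By the outcome, as a careful person would: the job done as asked, in the order asked, and still so for the second after the job is handed in, with the robot touching nothing.
It also fails if it takes over 72 s, if anything falls off the work surface, if the arm or the gripper's body presses on something with over 40 N, if the wrist force passes 120 N, or if a joint passes its speed limit or range.

## Working session

There is one attempt and no reset: what is moved stays moved. The work goes in short steps, each a Python script; the robot and the scene stay as the last script left them, time stands still between calls to the robot, and variables do not carry over. Pictures are saved under pics/ and viewed, and the job is handed in when it is done.

```bash
ls; mkdir -p pics
python3 - <<'E'
from cell import env
import cv2,numpy as np
for n in ("side","top","wrist"):
    d=env.get_image(n); cv2.imwrite(f"pics/{n}0.png",cv2.cvtColor(d["frame"],cv2.COLOR_RGB2BGR)); print(n,d["K"].tolist(),np.round(d["R"],3).tolist(),d["t"])
print(env.get_time_s(),env.get_wrist_force(),env.get_eef_rot())
E
```

```text
pics
side [[391.8958984380446, 0.0, 254.93962938725423], [0.0, 391.8958984380446, 192.34257352954188], [0.0, 0.0, 1.0]] [[0.703, -0.711, -0.008], [-0.533, -0.519, -0.668], [0.471, 0.475, -0.744]] [-0.39137101  0.37109566  1.1182312 ]
top [[465.8421077124138, 0.0, 254.3824706053179], [0.0, 465.8421077124138, 194.54335341714798], [0.0, 0.0, 1.0]] [[-0.011, -1.0, -0.004], [-0.995, 0.011, -0.101], [0.101, 0.003, -0.995]] [-0.00391674  0.56349626  1.57513616]
wrist [[297.3186396354542, 0.0, 255.0059458788053], [0.0, 297.3186396354542, 192.2735832398746], [0.0, 0.0, 1.0]] [[0.294, 0.956, -0.001], [0.916, -0.282, 0.287], [0.274, -0.086, -0.958]] [-0.62453925 -0.03768741  0.37863001]
0.15 [ 0.89559392 -0.09260771  0.6464523 ] [-4.69140731e-01 -3.10616776e+00  1.17662215e-03]
```

View pics/top0.png

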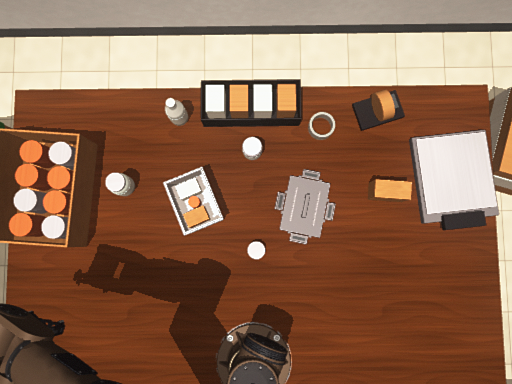

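View pics/side0.png

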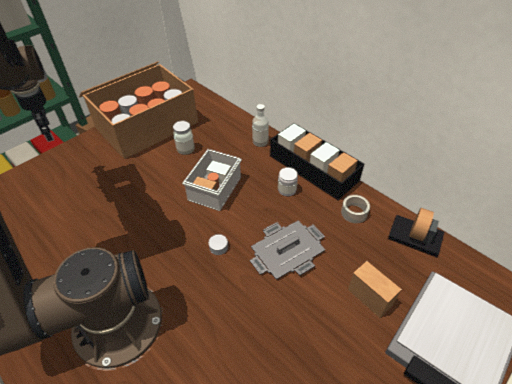

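View pics/wrist0.png

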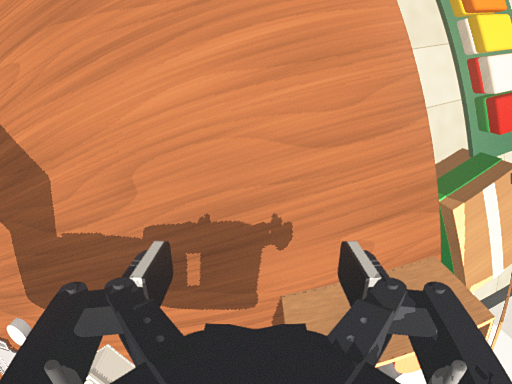

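```bash
cat > h.py <<'E'
import cv2,numpy as np
from cell import env
def crop(fn,out,x0,y0,w,h,s):
    im=cv2.imread(fn)[y0:y0+h,x0:x0+w]
    im=cv2.resize(im,None,fx=s,fy=s,interpolation=cv2.INTER_CUBIC)
    for x in range((x0+9)//10*10,x0+w,10):
        cv2.putText(im,str(x),(int((x-x0)*s),8),0,.3,(0,255,255),1); cv2.line(im,(int((x+.5-x0)*s),10),(int((x+.5-x0)*s),14),(0,255,255),1)
    for y in range((y0+9)//10*10,y0+h,10):
        cv2.putText(im,str(y),(0,int((y+.5-y0)*s)+3),0,.3,(0,255,255),1)
        cv2.line(im,(20,int((y+.5-y0)*s)),(24,int((y+.5-y0)*s)),(0,255,255),1)
    cv2.imwrite(out,im)
def snap(n,out):
    d=env.get_image(n); cv2.imwrite(out,cv2.cvtColor(d["frame"],cv2.COLOR_RGB2BGR)); return d
E
python3 - <<'E'
from h import *
crop("pics/top0.png","pics/tb.png",155,155,80,85,7)
crop("pics/top0.png","pics/tl.png",265,160,80,90,6.6)
crop("pics/side0.png","pics/sl.png",240,210,95,75,8)
crop("pics/side0.png","pics/sb.png",175,140,80,75,8)
E
```

```text
(no output)
```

View pics/tb.png

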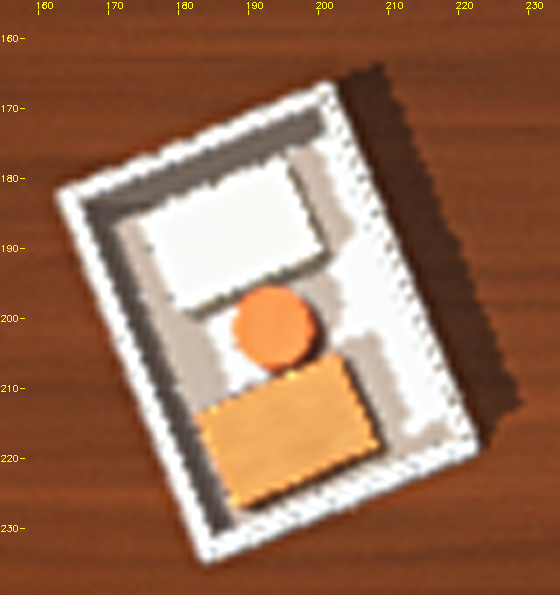

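View pics/tl.png

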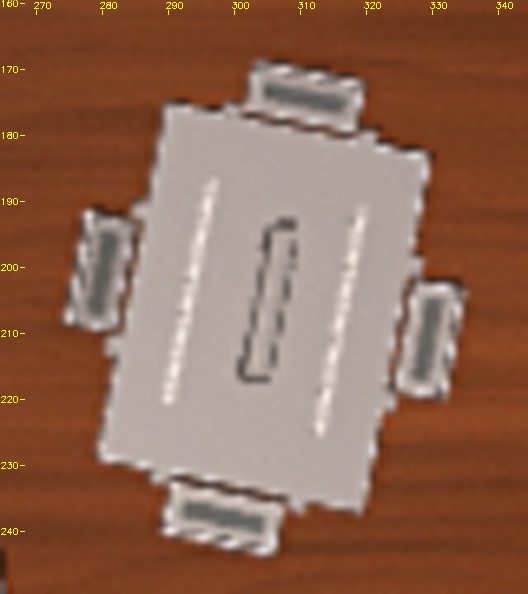

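View pics/sl.png

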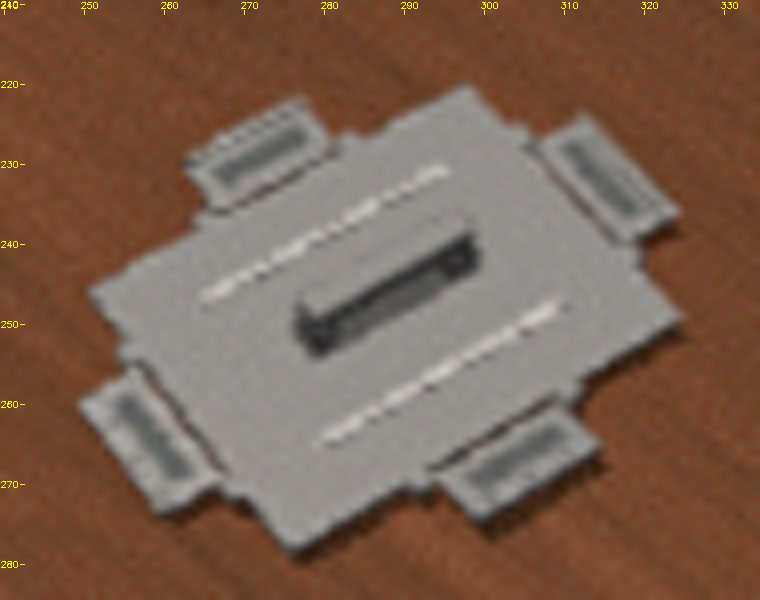

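View pics/sb.png

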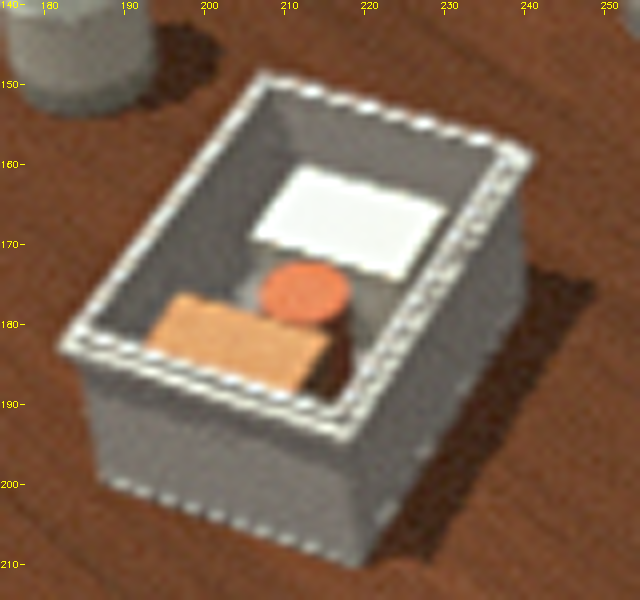

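```bash
cat >> h.py <<'E'
from scipy.optimize import least_squares
def proj(d,X):
    X=np.atleast_2d(X); c=X@d["R"].T+d["t"]; K=d["K"]
    return np.c_[K[0,0]*c[:,0]/c[:,2]+K[0,2],K[1,1]*c[:,1]/c[:,2]+K[1,2]]
def projw(d,X):
    X=np.atleast_2d(X); c=X@d["R"].T+d["t"]; K=d["K"]
    rho=np.hypot(c[:,0],c[:,1]); th=np.arctan2(rho,c[:,2])
    return np.c_[K[0,0]*th*c[:,0]/rho+K[0,2],K[1,1]*th*c[:,1]/rho+K[1,2]]
def rect(hx,hy): return np.array([[hx,hy],[hx,-hy],[-hx,-hy],[-hx,hy]])
def pts(p,loc,z):
    c,s=np.cos(p[2]),np.sin(p[2]); R=np.array([[c,-s],[s,c]])
    xy=loc@R.T+p[:2]; return np.c_[xy,np.full(len(xy),z)]
def fit(obs,loc,z,p0):
    # obs list of (d,projfun,uv) ; shared loc
    f=lambda p: np.concatenate([(P(d,pts(p,loc,z))-uv).ravel() for d,P,uv in obs])
    r=least_squares(f,p0); return r.x,r.fun.reshape(len(obs),-1,2)
E
python3 - <<'E'
from h import *
T=env.get_image("top");S=env.get_image("side")
uc=lambda a,x0,y0,s: np.array(a)/s+[x0-.5,y0-.5]
lt=uc([(166,104),(429,153),(362,513),(100,459)],265,160,6.6)
ls=uc([(464,86),(682,318),(293,552),(90,292)],240,210,8)
bt=uc([(331,82),(481,450),(206,562),(57,190)],155,155,7)
bs=uc([(265,73),(533,157),(346,438),(62,347)],175,140,8)
# order: top image up=+x world, left=+y
for nm,t,s,h,z in (("lid",lt,ls,(.096,.071),.018),("box",bt,bs,(.094,.069),.1)):
    for obs in ([(T,proj,t)],[(S,proj,None)],):
        pass
    # assign order automatically
    best=None
    for yaw0 in np.arange(-3,3,.3):
      for x0,y0 in ((.55,-.1),(.55,.13)):
        for obs in ([(T,proj,t)],):
          for fl in (1,-1):
            r=fit([(T,proj,t[::fl])],rect(*h),z,[x0,y0,yaw0]); c=(r[1]**2).sum()
            if best is None or c<best[0]: best=(c,fl,r)
    print(nm,"top",best[2][0],best[0],best[1])
    p=best[2][0]; pr=proj(S,pts(p,rect(*h),z))
    so=np.array([s[np.argmin(((s-q)**2).sum(1))] for q in pr]); to=t[::best[1]]
    r=fit([(S,proj,so)],rect(*h),z,p); print(" side",r[0],np.round(r[1],1).tolist())
    r=fit([(T,proj,to),(S,proj,so)],rect(*h),z,p); print(" both",r[0],np.round(r[1],1).tolist())
E
```

```text
lid top [ 0.52315282 -0.18294844 -0.20503746] 0.6673875023451272 1
 side [ 0.51966903 -0.18424635 -0.20780065] [[[0.3, -0.2], [0.1, -0.1], [-0.1, 0.2], [-0.2, 0.1]]]
 both [ 0.52153939 -0.18345304 -0.2063647 ] [[[0.0, 0.1], [0.4, 0.6], [0.6, 0.5], [-0.4, 0.6]], [[0.4, -0.7], [0.2, -0.7], [0.2, -0.4], [0.0, -0.3]]]
box top [ 0.53953574  0.19174137 -1.19485388] 466.39817308661816 1
 side [ 0.53180279  0.18857597 -1.30457503] [[[3.6, 8.5], [6.1, -1.3], [-3.7, -9.3], [-6.6, 1.8]]]
 both [ 0.53655013  0.19117735 -1.23681531] [[[11.4, 5.8], [3.9, -7.5], [-11.2, -4.1], [-3.3, 9.5]], [[3.7, 5.9], [8.7, -3.3], [-3.0, -8.8], [-8.0, 1.5]]]
```

Run:
```python
from h import *
T=env.get_image("top");S=env.get_image("side")
uc=lambda a,x0,y0,s: np.array(a)/s+[x0-.5,y0-.5]
bt=uc([(57,190),(331,82),(481,450),(206,562)],155,155,7)
bs=uc([(265,73),(533,157),(346,438),(62,347)],175,140,8)
h=(.094,.069);z=.1
for o in ([(T,proj,bt)],[(S,proj,bs)],[(T,proj,bt),(S,proj,bs)]):
    r=fit(o,rect(*h),z,[.54,.19,.37]); print(r[0],np.round(r[1],1).tolist())
# mouth inner corners from top, and bystanders
inv=lambda d,uv,z:(lambda r,c:(c+r*(z-c[2])/r[2]))(d["R"].T@np.array([(uv[0]-d["K"][0,2])/d["K"][0,0],(uv[1]-d["K"][1,2])/d["K"][1,1],1]),-d["R"].T@d["t"])
for n,uv,z in (("tin",(252,147),.085),("flat",(256.5,250),.032),("jar",(117,183),.12),("carton",(394,188),.1)):
    print(n,inv(T,uv,z))
```

```text
[0.53977193 0.19200603 0.37986889] [[[0.3, 0.3], [-0.0, -0.1], [-0.2, -0.1], [-0.1, -0.0]]]
[0.5338482  0.18757645 0.37365939] [[[0.0, 0.3], [0.2, -0.4], [0.1, 0.2], [-0.3, -0.1]]]
[0.5376752  0.19086312 0.37732109] [[[0.7, 0.8], [0.4, 0.6], [0.1, 0.6], [0.1, 0.6]], [[0.1, -0.6], [0.3, -1.4], [0.4, -1.0], [0.0, -1.1]]]
tin [ 0.71810725 -0.00402188  0.085     ]
flat [ 0.37381855 -0.01526679  0.032     ]
jar [0.5969407  0.43667253 0.12      ]
carton [ 0.57264684 -0.46967999  0.1       ]
```

```bash
cat >> h.py <<'E'
from scipy.spatial.transform import Rotation as Ro
def down(psi): return (Ro.from_euler('z',psi)*Ro.from_euler('x',np.pi)).as_rotvec()
E
python3 - <<'E'
from h import *
d=env.get_image("wrist"); R0=Ro.from_rotvec(env.get_eef_rot()).as_matrix()
print("tool x",R0[:,0],"cam in tool",R0.T@(-d["R"].T@d["t"]-env.get_position()), "cam axis in tool",R0.T@d["R"][2])
L=np.array([.5215,-.1835]);ly=-.2064;B=np.array([.5377,.1909]);by=.3773
for k in range(-2,2):
    for nm,p,y,z in (("lid",L,ly,.03),("lidhi",L,ly,.25),("box",B,by,.13),("boxhi",B,by,.3)):
        q=env.inverse_kinematics(np.r_[p,z],down(y+k*np.pi/2)); print(k,nm,None if q is None else np.round(q,2))
E
```

```text
tool x [-9.55410532e-01  2.95280741e-01  4.91157621e-06] cam in tool [ 7.33392071e-02 -5.04230946e-05 -1.72514391e-01] cam axis in tool [-2.87344571e-01 -4.82540889e-07  9.57827280e-01]
-2 lid [-0.46  0.62  1.89  0.    0.63 -1.82]
-2 lidhi [-0.46  0.34  1.67  0.    1.13 -1.82]
-2 box [ 0.23  0.5   1.77  0.    0.87 -1.72]
-2 boxhi [ 0.23  0.33  1.55  0.    1.26 -1.72]
-1 lid None
-1 lidhi None
-1 box None
-1 boxhi None
0 lid [-0.46  0.62  1.89  0.    0.63  1.32]
0 lidhi [-0.46  0.34  1.67  0.    1.13  1.32]
0 box [ 0.23  0.5   1.77 -0.    0.87  1.42]
0 boxhi [ 0.23  0.33  1.55 -0.    1.26  1.42]
1 lid [-0.46  0.62  1.89 -0.    0.63 -0.25]
1 lidhi [-0.46  0.34  1.67 -0.    1.13 -0.25]
1 box [ 0.23  0.5   1.77 -0.    0.87 -0.15]
1 boxhi [ 0.23  0.33  1.55 -0.    1.26 -0.15]
```

Run:
```python
from h import *
L=np.array([.5215,-.1835]);ly=-.2064;B=np.array([.5377,.1909]);by=.3773
import pickle
t=env.get_time_s()
env.reach(np.r_[B,.28],down(by)); print(env.get_time_s()-t)
env.command_gripper(.045)
db=snap("wrist","pics/wb.png"); pb=env.get_position(); 
env.reach(np.r_[L,.20],down(ly)); print(env.get_time_s()-t)
dl=snap("wrist","pics/wl.png"); pl=env.get_position();print(pb,pl,env.get_joint_pos(),env.get_wrist_force())
for a in (db,dl): a.pop("frame")
pickle.dump((db,dl,pb,pl),open("w.pkl","wb"))
```

```text
1.9667
3.9167
[0.53769811 0.19095251 0.2799748 ] [ 0.52195626 -0.18259364  0.20029114] [-4.56036506e-01  3.89017818e-01  1.73788123e+00  1.33756488e-04
  1.01417525e+00  1.31942130e+00] [-0.08960396 -0.40071362 -0.40774852]
```

View pics/wb.png

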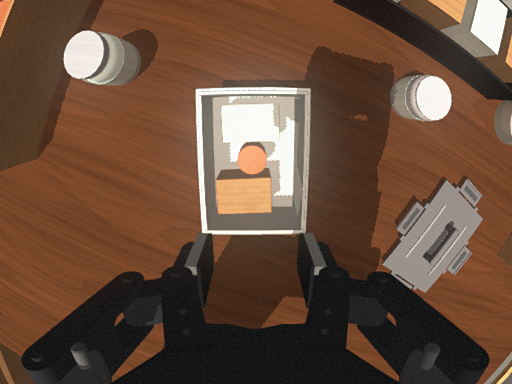

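View pics/wl.png

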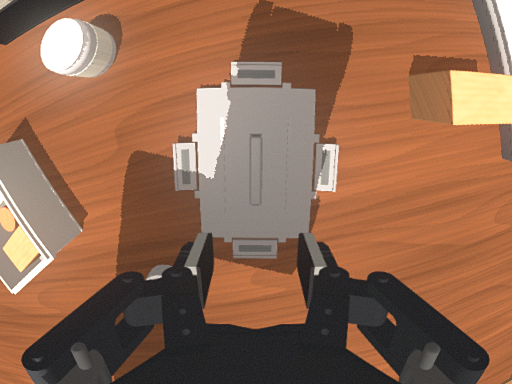

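Run:
```python
from h import *
crop("pics/wb.png","pics/wb2.png",188,82,130,160,4.6)
crop("pics/wl.png","pics/wl2.png",165,55,180,210,3.7)
```

```text
(no output)
```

View pics/wb2.png

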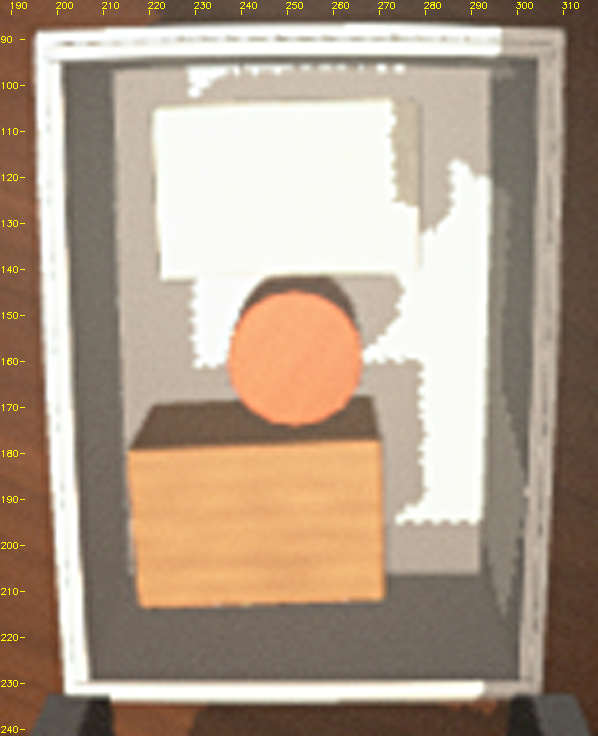

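View pics/wl2.png

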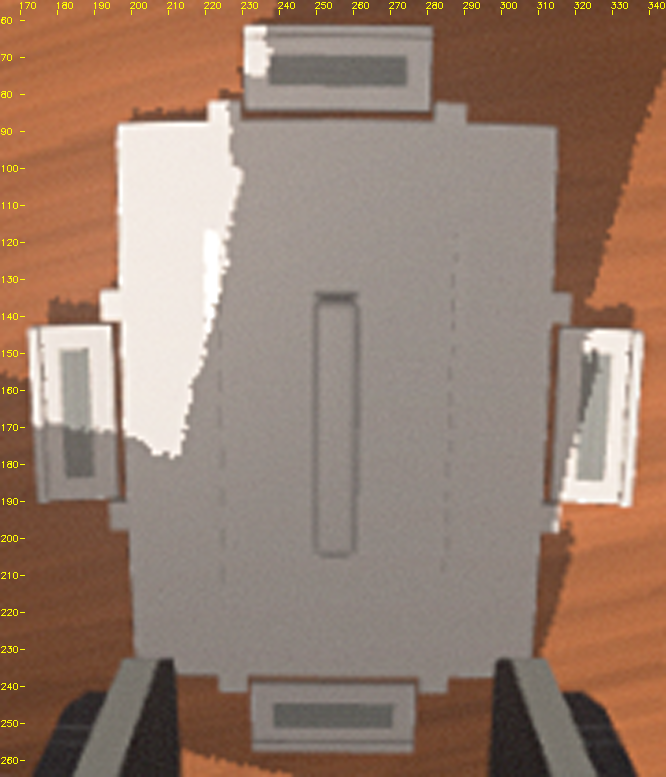

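Run:
```python
from h import *
import pickle
db,dl,pb,pl=pickle.load(open("w.pkl","rb"))
uc=lambda a,x0,y0,s: np.array(a)/s+[x0-.5,y0-.5]
o=uc([(35,28),(566,28),(541,702),(65,698)],188,82,4.6)
i=uc([(60,57),(538,57),(520,682),(90,682)],188,82,4.6)
l=uc([(117,122),(556,127),(534,678),(134,676)],165,55,3.7)
print("tool yaw",Ro.from_rotvec(env.get_eef_rot()).as_matrix()[:,0])
for nm,d,uv,h,z in(("outer",db,o,(.094,.069),.1),("inner",db,i,(.086,.061),.1),("lid",dl,l,(.096,.071),.018)):
    r=fit([(d,projw,uv)],rect(*h),z,[.53,0,0]); print(nm,r[0],np.round(r[1],1).tolist())
    f=lambda p:(projw(d,pts(p[:3],rect(*h),p[3]))-uv).ravel(); r=least_squares(f,np.r_[r[0],z]); print("  zfree",r.x, np.round(r.fun,1))
# clip ends: predicted for angle
p=fit([(dl,projw,l)],rect(.096,.071),.018,[.53,0,0])[0]
b=uc([(315,300),(357,300),(357,553),(315,553)],165,55,3.7)
print("bar",fit([(dl,projw,b)],rect(.04,.007),.048,[.53,0,0]))
for a in (0,-.2,-.4,-.6,-.8):
    c,s=np.cos(a),-np.sin(a); e=28e-3
    out=[]
    for hx,hy,ux,uy in ((.099,0,1,0),(0,.074,0,1),(-.099,0,-1,0),(0,-.074,0,-1)):
        P=pts(p,np.array([[hx+ux*e*c,hy+uy*e*c]]),.015+e*s+.003); out.append((projw(dl,P)[0]-[164.5,54.5])*3.7)
    print(a,np.round(out).tolist())
```

```text
tool yaw [ 9.79115346e-01 -2.03304841e-01  5.30320418e-04]
outer [0.53941619 0.19427902 0.37867686] [[[-0.7, -0.7], [1.0, -0.9], [0.5, 0.6], [-0.8, 1.4]]]
  zfree [0.53875438 0.19404391 0.37868175 0.09522493] [ 0.1  0.1  0.2 -0.1 -0.2 -0.5 -0.2  0.4]
inner [0.53869428 0.19386829 0.38384804] [[[0.3, 0.3], [0.1, -0.4], [-0.2, -0.2], [-0.2, 0.2]]]
  zfree [0.53871624 0.19387613 0.38384779 0.10014908] [ 0.3  0.3  0.1 -0.4 -0.2 -0.2 -0.2  0.2]
lid [ 0.52147684 -0.18295467 -0.20990554] [[[-0.4, 0.2], [0.6, -0.4], [-0.9, 0.1], [0.6, 0.0]]]
  zfree [ 0.52146591 -0.18295244 -0.20990554  0.01792611] [-0.4  0.2  0.6 -0.4 -0.9  0.   0.6  0. ]
bar (array([ 0.52251193, -0.18339303, -0.20373793]), array([[[-0.7375668 , -0.51745529],
        [ 0.73792436, -0.51900905],
        [ 0.3798433 ,  0.57814587],
        [-0.37990207,  0.58173545]]]))
0 [[338.0, 24.0], [33.0, 414.0], [333.0, 755.0], [637.0, 418.0]]
-0.2 [[338.0, 23.0], [30.0, 418.0], [333.0, 761.0], [640.0, 421.0]]
-0.4 [[338.0, 26.0], [31.0, 421.0], [333.0, 764.0], [640.0, 424.0]]
-0.6 [[338.0, 32.0], [35.0, 424.0], [333.0, 764.0], [636.0, 427.0]]
-0.8 [[338.0, 42.0], [42.0, 427.0], [333.0, 762.0], [628.0, 430.0]]
```

Run:
```python
from h import *
y=-.2075; L=[.5215,-.1830]
env.move_linear([*L,.07],down(y),max_speed=.15)
print(env.move_linear([*L,.031],max_speed=.06,f_stop=10), env.get_position(),env.get_wrist_force())
env.command_gripper(.0,60); print(env.get_finger_gap(),env.get_time_s())
env.move_linear([*L,.20],max_speed=.12)
print(env.get_position(),env.get_wrist_force(),env.get_wrist_torque(),env.get_finger_gap(),env.get_time_s())
snap("side","pics/s1.png");snap("wrist","pics/w1.png")
```

```text
False [ 0.52158805 -0.18302277  0.03103415] [0.02275786 0.21019867 0.60445319]
-0.00025774496136735217 6.6833
[ 0.52125455 -0.18288929  0.19934507] [ 0.60841579 -0.38367179 -0.39188935] [-0.02053937 -0.02403872  0.03231079] -0.0002113822988053675 8.2417
```

View pics/s1.png

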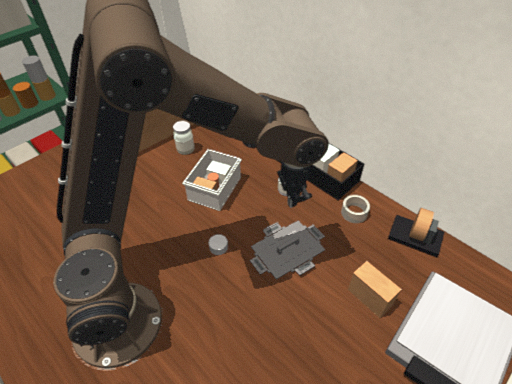

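View pics/w1.png

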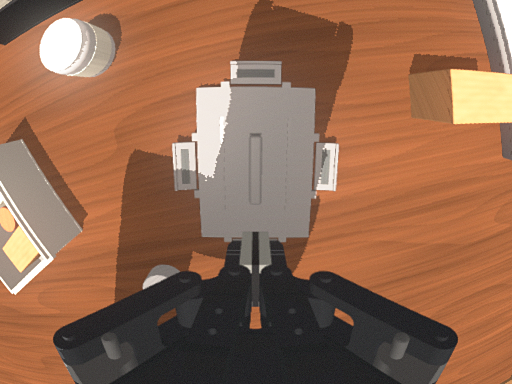

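Run:
```python
from h import *
w=env.get_image("wrist");s=env.get_image("side");t=env.get_image("top");p=env.get_position();print(p)
print(projw(w,p),proj(s,p),proj(t,p))
print(projw(w,[.5215,-.183,.041]),proj(s,[.5215,-.183,.041]))
print("wrist",projw(w,[p-[0,0,.008],p+[0,0,.011]]))
crop("pics/s1.png","pics/s1c.png",230,130,110,160,4)
```

```text
[ 0.52142323 -0.18297269  0.19967045]
[[254.81472341 224.65328729]] [[290.98597217 211.42864408]] [[310.65477759 201.9068119 ]]
[[254.92396485 169.81143922]] [[288.0089115  242.95939306]]
wrist [[254.82330203 219.86939277]
 [254.80180792 231.88000446]]
```

View pics/s1c.png

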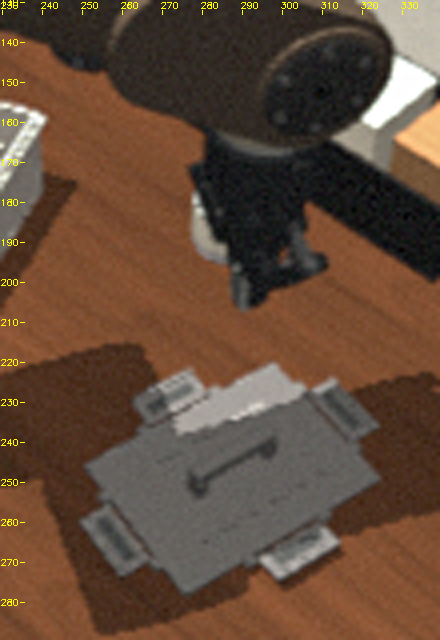

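Run:
```python
from h import *
L=[.5215,-.1830]
env.move_linear([*L,.075],max_speed=.15)
print(env.move_linear([*L,.012],max_speed=.03,f_stop=4), env.get_position(),env.get_wrist_force(),env.get_time_s())
snap("side","pics/s2.png");snap("wrist","pics/w2.png")
crop("pics/s2.png","pics/s2c.png",240,180,110,110,6)
crop("pics/w2.png","pics/w2c.png",190,120,130,170,4)
```

```text
True [ 0.52150597 -0.18301081  0.01747577] [-0.56921065  1.01852903  5.94025997] 11.175
```

View pics/s2c.png

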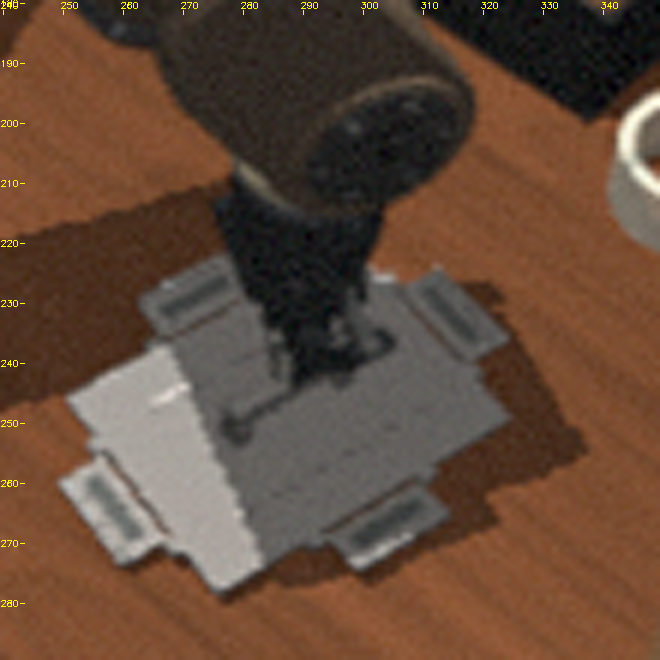

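View pics/w2c.png

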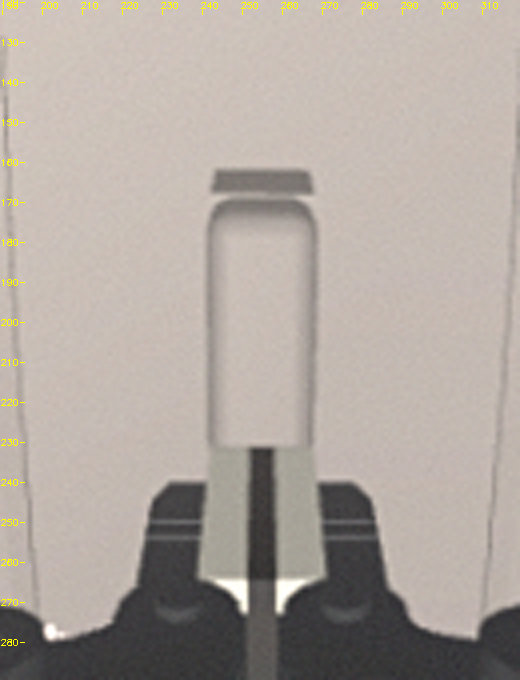

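Run:
```python
from h import *
w=env.get_image("wrist");s=env.get_image("side");p=env.get_position()
for dz in (-.008,0,.011,.02,.03,.04,.05,.065): print(dz,projw(w,p+[0,0,dz]).round(1),proj(s,p+[0,0,dz]).round(1))
R=Ro.from_rotvec(env.get_eef_rot()).as_matrix()
for dx in (-.011,.011):
    print(dx,projw(w,p+R[:,0]*dx+[0,0,.0305]).round(1))
print(projw(w,[p+R[:,0]*.011+[0,0,-.008]+R[:,1]*.0,p+R[:,0]*.011+[0,0,.011]]))
bar=pts([.5215,-.183,-.2075],rect(.04,.007),.048); print(projw(w,bar).round(1))
```

```text
-0.008 [[254.8 219.9]] [[287.5 248.5]]
0 [[254.8 224.7]] [[287.6 247.1]]
0.011 [[254.8 231.9]] [[287.8 245.2]]
0.02 [[254.8 238.4]] [[288.  243.6]]
0.03 [[254.7 246.4]] [[288.1 241.8]]
0.04 [[254.7 255.4]] [[288.3 240. ]]
0.05 [[254.7 265.5]] [[288.5 238.1]]
0.065 [[254.7 283. ]] [[288.7 235.3]]
-0.011 [[254.7 264.5]]
0.011 [[254.8 228.1]]
[[254.80214373 204.0087521 ]
 [254.78538027 214.63819507]]
[[240.5 173.6]
 [269.1 173.7]
 [266.4 305.4]
 [242.9 305.4]]
```

Run:
```python
from h import *
L=[.5215,-.1830]
print(env.inverse_kinematics([*L,-.0065],down(-.2075)))
env.move_linear([*L,.035],max_speed=.15)
env.command_gripper(.045)
print(env.move_linear([*L,-.0065],max_speed=.06,f_stop=8), env.get_position(),env.get_wrist_force())
env.command_gripper(.0,60); print(env.get_finger_gap(),env.get_wrist_force(),env.get_time_s())
if env.get_finger_gap()>.008:
    env.move_linear([*L,.04],max_speed=.06)
    env.move_linear([*L,.17],max_speed=.15)
print(env.get_position(),env.get_wrist_force(),env.get_wrist_torque(),env.get_finger_gap(),env.get_time_s())
snap("side","pics/s3.png");snap("wrist","pics/w3.png")
```

```text
[-4.57008333e-01  6.82665867e-01  1.90768746e+00 -1.33226763e-15
  5.51239330e-01  1.32128799e+00]
False [ 0.52160764 -0.18303897 -0.00638125] [ 0.12068887 -0.42065012 -0.70052761]
0.013066548620889722 [-0.28771699  1.28867938  6.88960084] 13.3667
[ 0.52109355 -0.18280589  0.16914169] [ 0.12582525  0.71560923 -3.11648077] [-0.00613085 -0.07389896 -0.02724558] 0.012802797214762393 15.3083
```

View pics/s3.png

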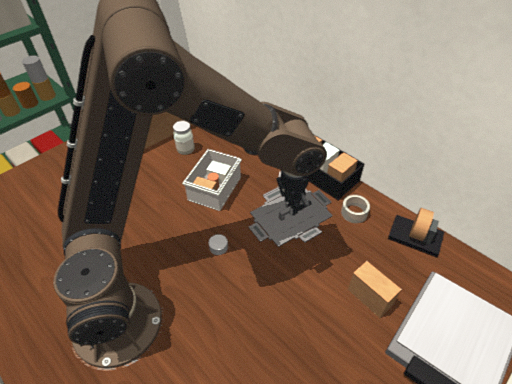

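View pics/w3.png

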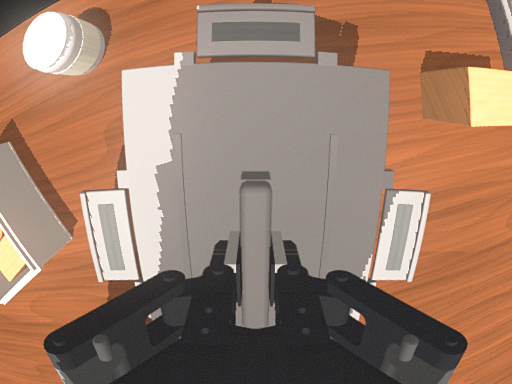

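Run:
```python
from h import *
w=env.get_image("wrist");p=env.get_position();R=Ro.from_rotvec(env.get_eef_rot()).as_matrix(); yaw=np.arctan2(R[1,0],R[0,0]);print(p,yaw,R[:,2])
crop("pics/w3.png","pics/w3c.png",110,0,300,200,2.6)
obs=np.array([(122,70),(389,70)])
for dx in (-.002,0,.002):
  for bz in (.044,.047,.050):
    c=[p[0]+dx*R[0,0],p[1]+dx*R[1,0],yaw]; z=p[2]+bz-.023
    print(dx,bz,projw(w,pts(c,rect(.096,.071)[[3,0,1]],z)).round(1)[1:].tolist(), projw(w,pts(c,np.array([[.04,0.0]]),z+.03)).round(1).tolist(),"clip",projw(w,pts(c,np.array([[.127,.03]]),z)).round(1).tolist())
```

```text
[ 0.52119088 -0.18286121  0.16907422] -0.20759224950083055 [-0.00266097  0.00132954 -0.99999558]
-0.002 0.044 [[121.7, 72.9], [388.3, 73.2]] [[254.7, 189.4]] clip [[196.1, 9.3]]
-0.002 0.047 [[119.3, 72.5], [390.6, 72.7]] [[254.7, 191.5]] clip [[195.0, 7.6]]
-0.002 0.05 [[116.9, 72.0], [393.1, 72.3]] [[254.7, 193.6]] clip [[193.9, 5.8]]
0 0.044 [[121.7, 69.3], [388.3, 69.6]] [[254.7, 184.9]] clip [[196.2, 5.9]]
0 0.047 [[119.3, 68.8], [390.7, 69.1]] [[254.7, 186.8]] clip [[195.1, 4.1]]
0 0.05 [[116.9, 68.3], [393.1, 68.5]] [[254.7, 188.9]] clip [[194.0, 2.2]]
0.002 0.044 [[121.7, 65.7], [388.3, 66.0]] [[254.7, 180.3]] clip [[196.3, 2.4]]
0.002 0.047 [[119.3, 65.1], [390.7, 65.4]] [[254.7, 182.2]] clip [[195.2, 0.6]]
0.002 0.05 [[116.9, 64.5], [393.1, 64.8]] [[254.7, 184.1]] clip [[194.1, -1.3]]
```

View pics/w3c.png

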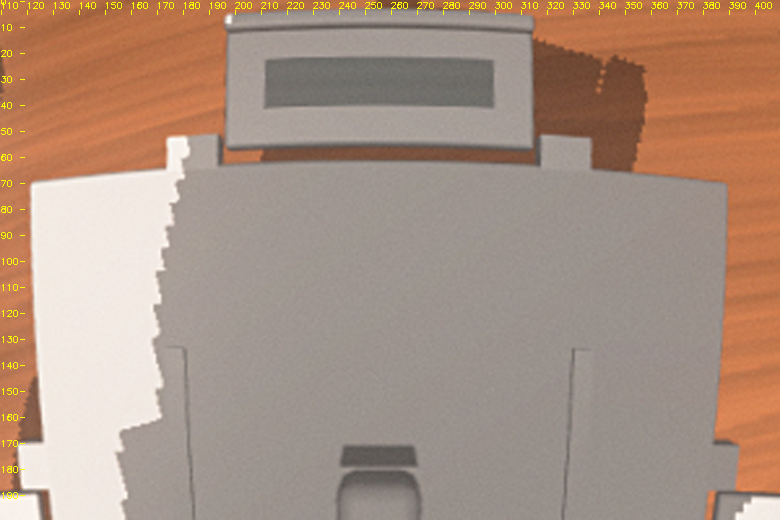

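Run:
```python
from h import *
B=[.5387,.1939]; y=.3805
env.reach([*B,.19],down(y)); print(env.get_position(),env.get_finger_gap(),env.get_time_s())
env.move_linear([*B,.112],down(y),max_speed=.12); p=env.get_position(); print(p)
w=snap("wrist","pics/w4.png");s=snap("side","pics/s4.png");snap("top","pics/t4.png")
print(projw(w,pts([*B,y],rect(.094,.069),.1)).round(1).tolist(),projw(w,pts([p[0],p[1],y],rect(.096,.071),p[2]+.023)).round(1).tolist())
crop("pics/s4.png","pics/s4c.png",160,110,120,110,6)
```

```text
[0.53896322 0.19301455 0.18987331] 0.012950638833092032 16.8667
[0.53916334 0.19378684 0.11256082]
[[146.4, 77.8], [362.9, 77.9], [337.4, 321.0], [171.7, 320.8]] [[120.5, 69.0], [389.6, 69.2], [350.1, 351.9], [159.5, 351.8]]
```

View pics/s4c.png

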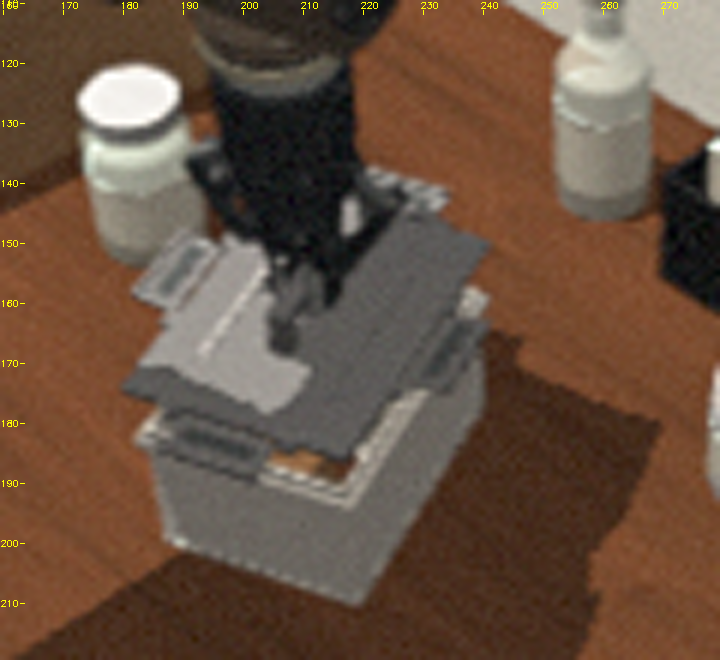

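View pics/w4.png

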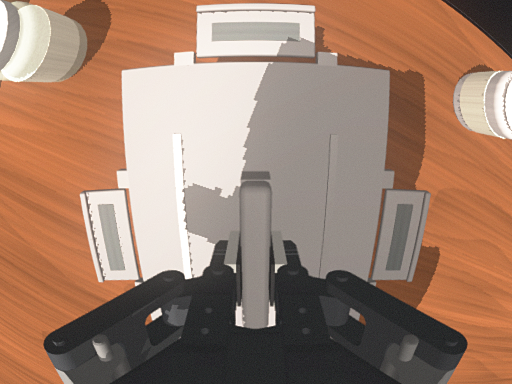

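Run:
```python
from h import *
B=[.5387,.1939]; y=.3805
print(env.move_linear([*B,.077],down(y),max_speed=.03,f_stop=7), env.get_position(),env.get_wrist_force(),env.get_wrist_torque(),env.get_time_s())
s=snap("side","pics/s5.png");snap("top","pics/t5.png")
crop("pics/s5.png","pics/s5c.png",160,110,120,110,6)
```

```text
True [0.53858778 0.1938736  0.08200945] [-0.46291627 -0.61739     6.69221113] [-0.07305282  0.2350861   0.04901445] 18.7417
```

View pics/s5c.png

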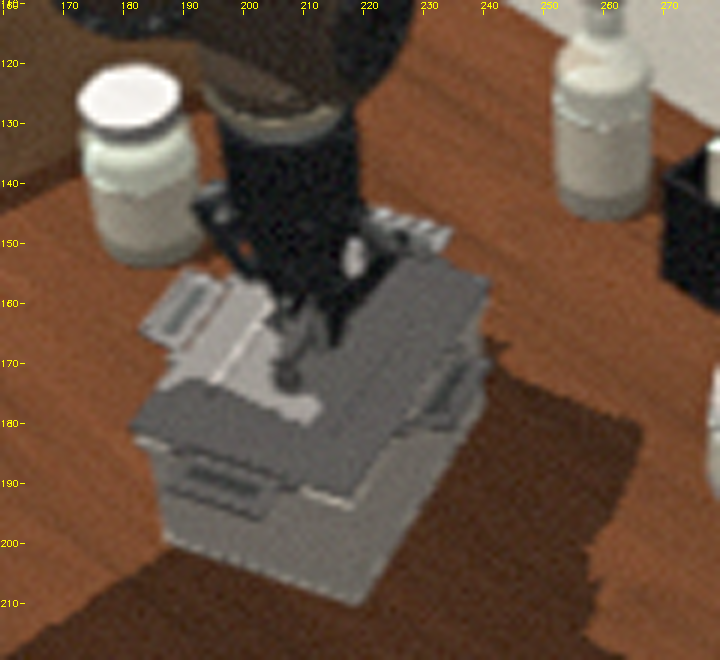

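Run:
```python
from h import *
B=[.5387,.1939]; y=.3805
env.command_gripper(.045); print(env.get_wrist_force())
env.move_linear([*B,.125],down(y),max_speed=.15)
env.command_gripper(0,40)
print(env.move_linear([*B,.09],down(y),max_speed=.04,f_stop=15), env.get_position(),env.get_wrist_force())
env.move_linear([*B,.21],down(y),max_speed=.2)
import pickle
d=snap("wrist","pics/w6.png");print(env.get_position(),env.get_time_s())
d.pop("frame");pickle.dump(d,open("w6.pkl","wb"))
crop("pics/w6.png","pics/w6c.png",145,20,220,220,3.4)
snap("side","pics/s6.png");crop("pics/s6.png","pics/s6c.png",160,110,120,110,6)
```

```text
[0.04227207 0.56692163 0.01653291]
True [0.53870119 0.19389999 0.10545862] [-3.66723891 -0.32179478 10.41356163]
[0.53807714 0.19371289 0.20836387] 21.4833
```

View pics/w6c.png

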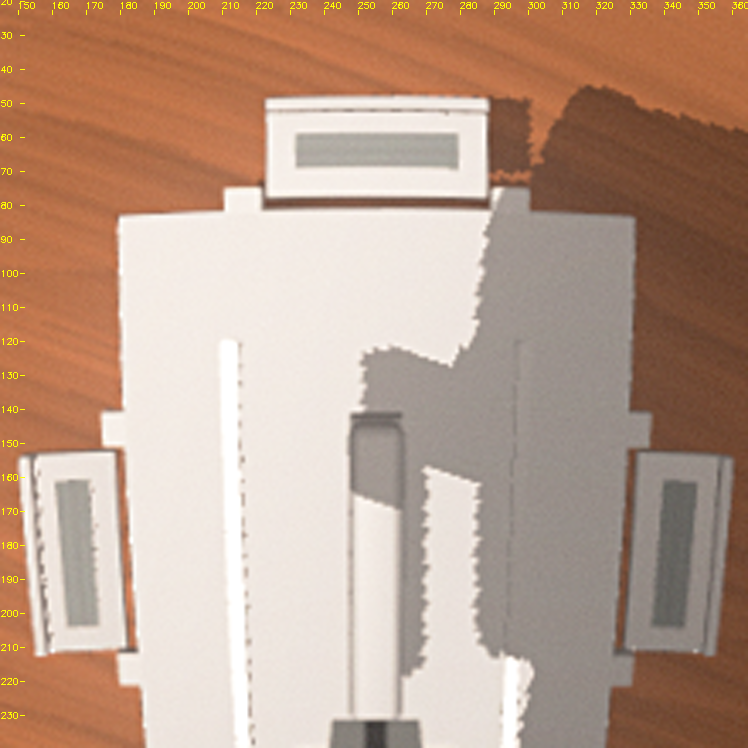

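View pics/s6c.png

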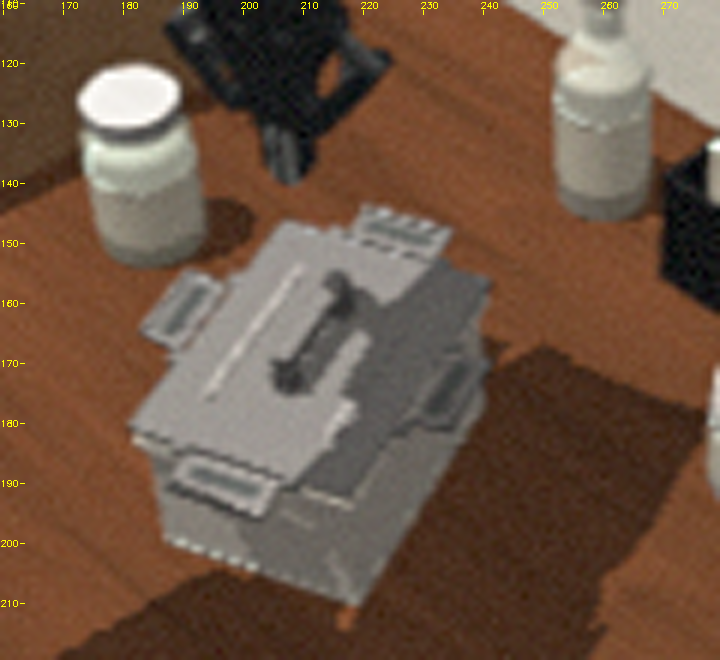

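```bash
cat >> h.py <<'E'
BC=np.array([.5387,.1939]); BY=.3805
def lp(u,v): 
    c,s=np.cos(BY),np.sin(BY); return BC+[c*u-s*v,s*u+c*v]
DIR={"px":(1,0,0,.099),"nx":(-1,0,0,.099),"py":(0,1,np.pi/2,.074),"ny":(0,-1,np.pi/2,.074)}
def fold(n,D=.032,d0=.010,dend=.003,fs=3.5):
    ux,uy,dy,h=DIR[n]; o=down(BY+dy); T=.0305
    P=lambda d,z:np.r_[lp(ux*(h+.011+d),uy*(h+.011+d)),z-T]
    env.move_linear(P(d0,.14),o,max_speed=.2)
    f0=env.get_wrist_force()
    a=env.move_linear(P(d0,.103-D),o,max_speed=.07,f_stop=15); p=env.get_position(); f1=env.get_wrist_force()
    print(n,"down stop",a,p[2]+T,np.round(f1-f0,1))
    if a: return
    b=env.move_linear(P(dend,.103-D),o,max_speed=.015,f_stop=fs); p=env.get_position()
    c,s=np.cos(BY),np.sin(BY); q=p[:2]-BC; l=np.array([c*q[0]+s*q[1],-s*q[0]+c*q[1]])
    print(" in stop",b,"d=",abs(l@np.array([ux,uy]))-h-.011,np.round(env.get_wrist_force()-f0,1))
    env.move_linear(P(d0+.003,.103-D),o,max_speed=.06)
    env.move_linear(P(d0+.003,.175),o,max_speed=.2)
    print(" t",env.get_time_s())
E
python3 - <<'E'
from h import *
for n in DIR:
    ux,uy,dy,h=DIR[n]
    for d,z in ((.013,.175),(.013,.07),(.003,.07)):
        q=env.inverse_kinematics(np.r_[lp(ux*(h+.011+d),uy*(h+.011+d)),z-.0305],down(BY+dy)); print(n,None if q is None else np.round(q,2))
env.reach(np.r_[lp(.122,0),.15],down(BY))
fold("px")
snap("wrist","pics/w7.png");snap("side","pics/s7.png");crop("pics/s7.png","pics/s7c.png",160,110,120,110,6)
crop("pics/w7.png","pics/w7c.png",165,120,190,160,4)
E
```

```text
px [ 0.26  0.64  1.43 -0.    1.07  1.45]
px [ 0.26  0.76  1.51 -0.    0.88  1.45]
px [ 0.25  0.75  1.53 -0.    0.86  1.45]
nx [ 0.19  0.32  2.04 -0.    0.78  1.38]
nx [ 0.19  0.51  2.14 -0.    0.49  1.38]
nx [ 0.19  0.52  2.11 -0.    0.51  1.38]
py [0.4  0.49 1.74 0.   0.91 0.02]
py [0.4  0.63 1.82 0.   0.69 0.02]
py [0.38 0.63 1.83 0.   0.69 0.  ]
ny [ 0.06  0.5   1.72  0.    0.92 -0.32]
ny [ 0.06  0.64  1.81  0.    0.7  -0.32]
ny [ 0.08  0.64  1.81  0.    0.69 -0.3 ]
px down stop True 0.07951349445693545 [0.8 0.3 0.6]
```

View pics/w7.png

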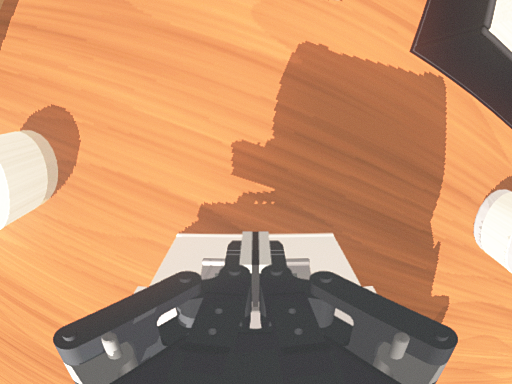

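View pics/s7c.png

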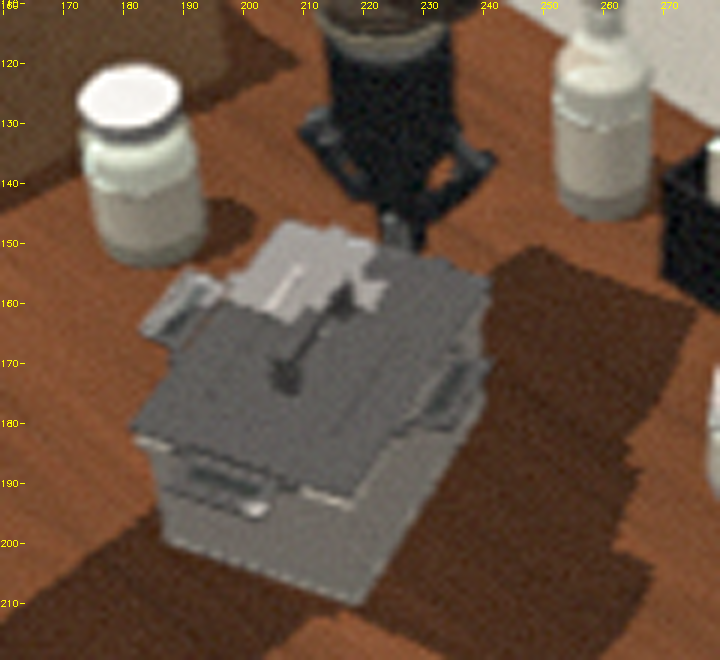

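```bash
sed -i 's/def fold(n,D=.032,d0=.010,dend=.003,fs=3.5):/def fold(n,D=.020,d0=.010,dend=.0,fs=3.5,skip=False):/; s/    env.move_linear(P(d0,.14),o,max_speed=.2)/    if not skip: env.move_linear(P(d0,.14),o,max_speed=.2)/' h.py
python3 - <<'E'
from h import *
fold("px",skip=True)
env.move_linear(np.r_[lp(.095,0),.18],down(BY),max_speed=.2)
snap("wrist","pics/w8.png");snap("side","pics/s8.png");crop("pics/s8.png","pics/s8c.png",160,110,120,110,6)
E
```

```text
px down stop False 0.0830522954699087 [ 0.2  0.5 -0.4]
 in stop False d= -0.0001550189021908878 [1.1 0.8 0.6]
 t 25.4167
```

View pics/w8.png

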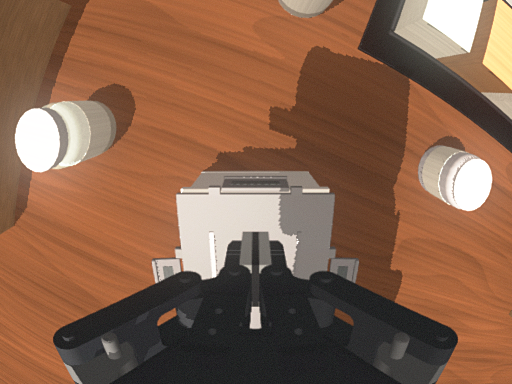

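View pics/s8c.png

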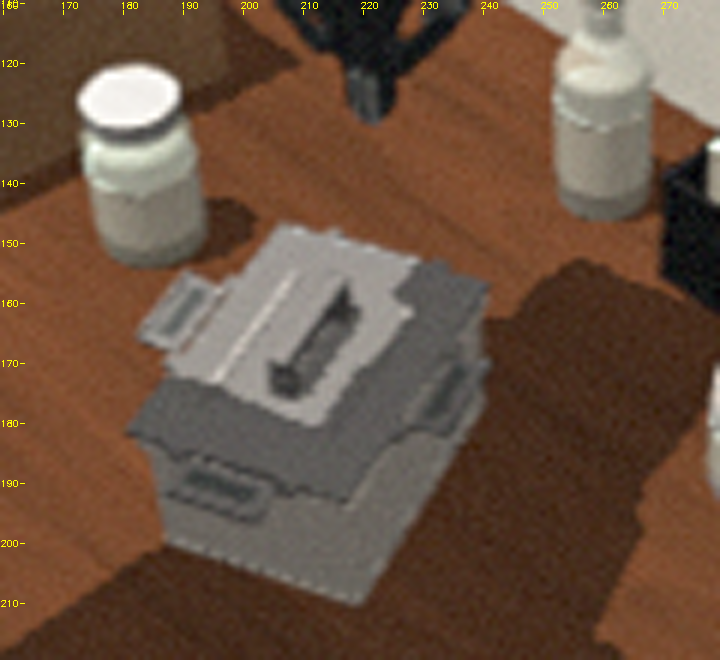

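Run:
```python
from h import *
d=env.get_image("wrist"); p=env.get_position()
crop("pics/w8.png","pics/w8c.png",190,160,130,60,6)
def clipt(n,th,BCy=(BC[0],BC[1],BY),v=.030):
    ux,uy,dy,h=DIR[n]; out=[]
    for al,off in ((0.028,0.0045),(.028,-.002)):
        r=h+al*np.cos(th)+off*np.sin(th); z=.103-al*np.sin(th)+off*np.cos(th)
        for vv in (-v,v):
            out.append(np.r_[lp(ux*r-uy*vv,uy*r+ux*vv),z])
    return np.array(out)
for th in (1.2,1.3,1.4,1.5,1.57): print(th,((projw(d,clipt("px",th))-[189.5,159.5])*6).round(0).tolist())
print("hinge",((projw(d,pts([*BC,BY],np.array([[.099,.03],[.099,-.03]]),.103))-[189.5,159.5])*6).round())
print("plate top corners",((projw(d,pts([*BC,BY],rect(.096,.071),.106))-[189.5,159.5])*6).round())
print("bottom corners",((projw(d,pts([*BC,BY],rect(.09,.065),.0))-[189.5,159.5])*6).round())
```

```text
1.2 [[585.0, 29.0], [201.0, 28.0], [583.0, 63.0], [203.0, 63.0]]
1.3 [[584.0, 43.0], [202.0, 42.0], [582.0, 79.0], [204.0, 79.0]]
1.4 [[583.0, 58.0], [203.0, 57.0], [581.0, 95.0], [205.0, 95.0]]
1.5 [[582.0, 73.0], [204.0, 73.0], [580.0, 112.0], [206.0, 112.0]]
1.57 [[581.0, 85.0], [205.0, 84.0], [580.0, 124.0], [206.0, 124.0]]
hinge [[186. 159.]
 [600. 159.]]
plate top corners [[ -91.  185.]
 [ 877.  186.]
 [ 756. 1130.]
 [  28. 1129.]]
bottom corners [[ 74.  65.]
 [712.  66.]
 [662. 800.]
 [123. 800.]]
```

View pics/w8c.png

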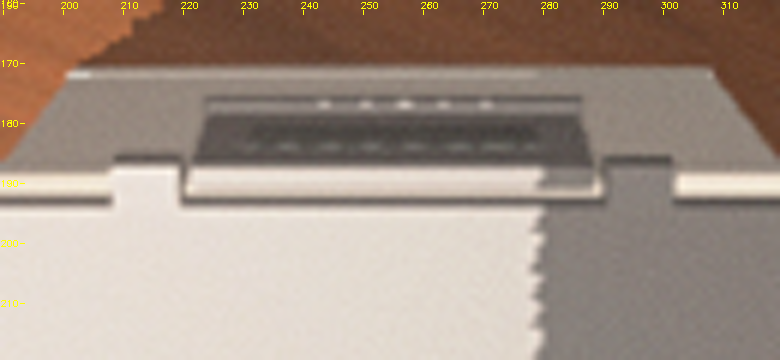

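Run:
```python
from h import *
fold("px",dend=-.005)
env.move_linear(np.r_[lp(-.122,0),.155],down(BY),max_speed=.22)
fold("nx",dend=-.006)
env.reach(np.r_[lp(-.09,-.1),.16],down(BY+np.pi/4))
snap("side","pics/s9.png");crop("pics/s9.png","pics/s9c.png",160,110,120,110,6)
print(env.get_time_s())
```

```text
px down stop False 0.08337220549481358 [ 1.2 -0.5  0.8]
 in stop True d= -0.001468812074991905 [2.4 0.5 0.8]
 t 29.1833
nx down stop False 0.08314588691098579 [-2.1 -2.1 -0.7]
 in stop True d= -0.0003216485619197719 [ 0.4 -0.7 -0.3]
 t 33.4917
34.4667
```

View pics/s9c.png

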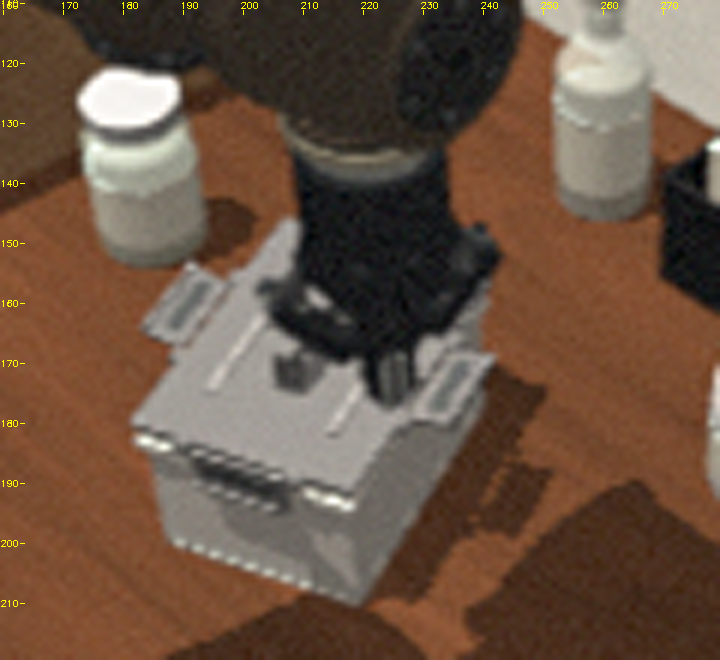

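Run:
```python
from h import *
env.move_linear(np.r_[lp(0,-.097),.145],down(BY+np.pi/2),max_speed=.2)
fold("ny",dend=-.006)
env.move_linear(np.r_[lp(0,.097),.155],down(BY+np.pi/2),max_speed=.22)
fold("py",dend=-.006)
env.move_linear(np.r_[lp(0,.04),.19],down(BY+np.pi/2),max_speed=.22)
import pickle
d=snap("wrist","pics/w10.png");d.pop("frame");pickle.dump(d,open("w10.pkl","wb"))
snap("side","pics/s10.png");crop("pics/s10.png","pics/s10c.png",160,110,120,110,6)
crop("pics/w10.png","pics/w10c.png",150,130,210,110,3.7)
print(env.get_time_s())
```

```text
ny down stop False 0.0826660921962708 [ 0.1  0.3 -1.1]
 in stop True d= -0.0009941063610339508 [ 0.5  0.6 -0.8]
 t 38.4167
py down stop False 0.08297950350543423 [ 0.8 -1.6  0. ]
 in stop True d= -0.0008803470863005848 [ 0.5 -1.  -0.3]
 t 42.525
43.1083
```

View pics/s10c.png

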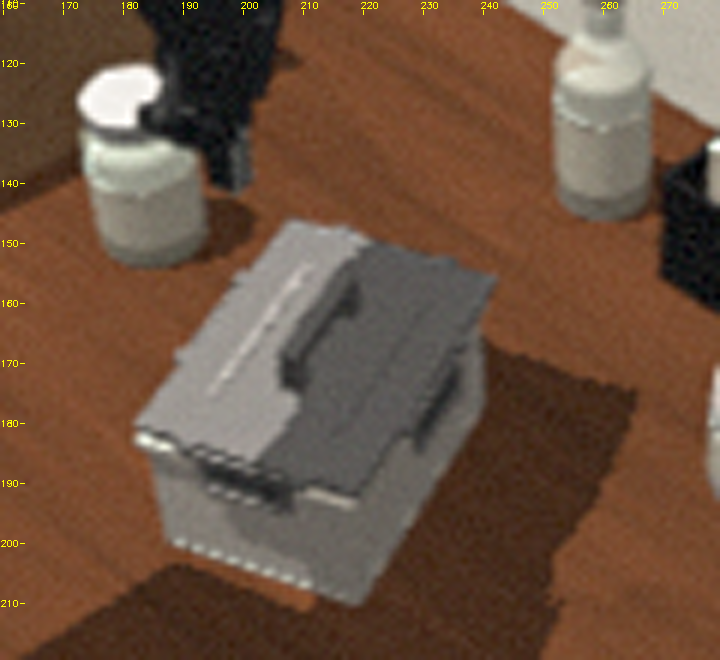

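View pics/w10.png

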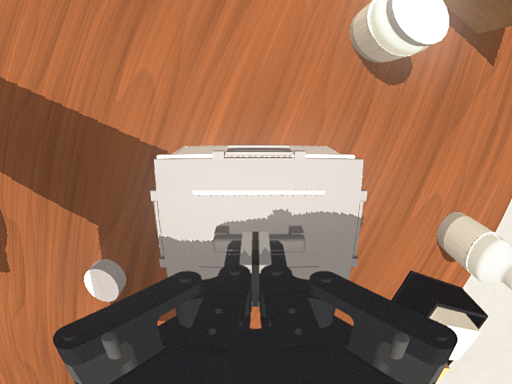

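```bash
cat >> h.py <<'E'
def clipt(n,th,bp,v=.030):
    ux,uy,dy,h=DIR[n]; out=[]; c,s=np.cos(bp[2]),np.sin(bp[2])
    for al,off in ((0.028,0.0045),(.028,-.002)):
        r=h+al*np.cos(th)+off*np.sin(th); z=.103-al*np.sin(th)+off*np.cos(th)
        for vv in (-v,v):
            a,b=ux*r-uy*vv,uy*r+ux*vv
            out.append([bp[0]+c*a-s*b,bp[1]+s*a+c*b,z])
    return np.array(out)
E
python3 - <<'E'
from h import *
crop("pics/w10.png","pics/w10c.png",145,138,230,70,3.4)
im=cv2.imread("pics/s10.png")
crop("pics/s10.png","pics/s10d.png",178,170,65,42,12)
E
```

```text
(no output)
```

View pics/w10c.png

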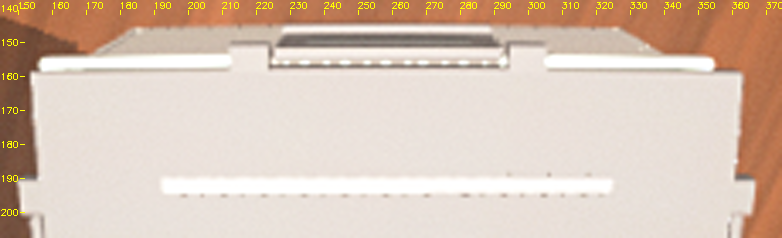

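View pics/s10d.png

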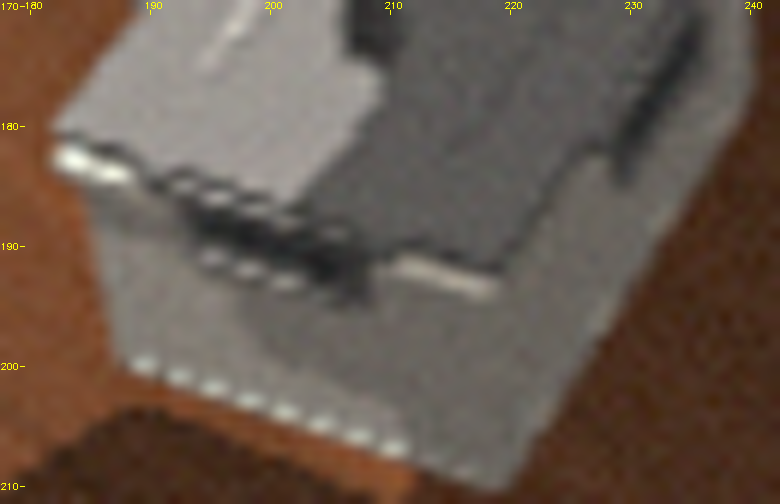

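Run:
```python
from h import *
import pickle
d=pickle.load(open("w10.pkl","rb"))
f=lambda p:(projw(d,pts(p,np.array([[-.096,.071],[.096,.071]]),.106))-[[153.9,158.7],[362.4,158.7]]).ravel()
r=least_squares(f,[*BC,BY]); print(r.x,r.fun)
q=r.x[:2]-BC; c,s=np.cos(BY),np.sin(BY); print("lid shift",c*q[0]+s*q[1],-s*q[0]+c*q[1])
for th in (1.3,1.4,1.5,1.57): print("py",th,projw(d,clipt("py",th,r.x)).round(1).tolist())
S=env.get_image("side")
lid=[*lp(0,0),BY]
print("corners top/bot",[proj(S,pts(lid,rect(.096,.071),z)).round(1).tolist() for z in (.106,.1)])
for n in("nx","ny"):
  for th in (1.2,1.3,1.4,1.5,1.57): print(n,th,proj(S,clipt(n,th,lid)).round(1).tolist())
```

```text
[0.54195147 0.19237002 0.38149665] [-1.38284765  0.10106374  1.40045424  0.10491406]
lid shift 0.002450714182233827 -0.0026280979644744207
py 1.3 [[289.5, 137.2], [226.9, 137.1], [289.2, 143.4], [227.2, 143.3]]
py 1.4 [[289.3, 139.7], [227.1, 139.7], [289.1, 146.1], [227.3, 146.1]]
py 1.5 [[289.2, 142.4], [227.2, 142.4], [289.0, 148.9], [227.4, 148.9]]
py 1.57 [[289.1, 144.4], [227.3, 144.3], [288.9, 150.9], [227.4, 150.9]]
corners top/bot [[[206.9, 145.9], [241.6, 155.7], [218.0, 192.0], [181.0, 180.2]], [[207.1, 147.1], [241.7, 156.9], [218.2, 193.2], [181.2, 181.4]]]
nx 1.2 [[190.0, 192.5], [205.5, 197.5], [191.0, 191.7], [206.4, 196.7]]
nx 1.3 [[190.4, 192.2], [205.9, 197.2], [191.4, 191.3], [206.8, 196.3]]
nx 1.4 [[190.8, 191.9], [206.3, 196.9], [191.8, 190.8], [207.2, 195.8]]
nx 1.5 [[191.3, 191.5], [206.7, 196.5], [192.2, 190.3], [207.6, 195.3]]
nx 1.57 [[191.5, 191.2], [207.0, 196.2], [192.5, 189.9], [207.9, 194.9]]
ny 1.2 [[231.6, 185.7], [238.7, 174.3], [230.1, 185.6], [237.2, 174.3]]
ny 1.3 [[231.0, 185.7], [238.1, 174.4], [229.4, 185.6], [236.5, 174.2]]
ny 1.4 [[230.3, 185.7], [237.5, 174.4], [228.7, 185.4], [235.9, 174.1]]
ny 1.5 [[229.6, 185.6], [236.8, 174.3], [227.9, 185.2], [235.1, 173.9]]
ny 1.57 [[229.1, 185.6], [236.3, 174.2], [227.4, 185.0], [234.6, 173.8]]
```

Run:
```python
from h import *
import pickle
env.reach(np.r_[lp(-.08,-.04),.20],down(BY-np.pi+.35))
d=snap("wrist","pics/w11.png");d.pop("frame");pickle.dump(d,open("w11.pkl","wb"))
crop("pics/w11.png","pics/w11c.png",120,120,220,120,3.5)
print(env.get_time_s(),env.get_joint_pos())
```

```text
45.025 [ 1.26171516e-01  3.09289624e-01  1.86881093e+00  3.81333399e-05
  9.63577485e-01 -2.17474931e+00]
```

View pics/w11.png

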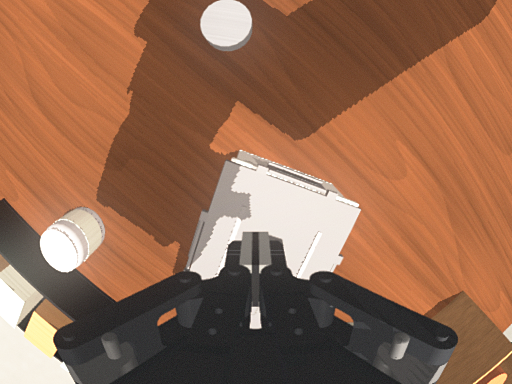

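View pics/w11c.png

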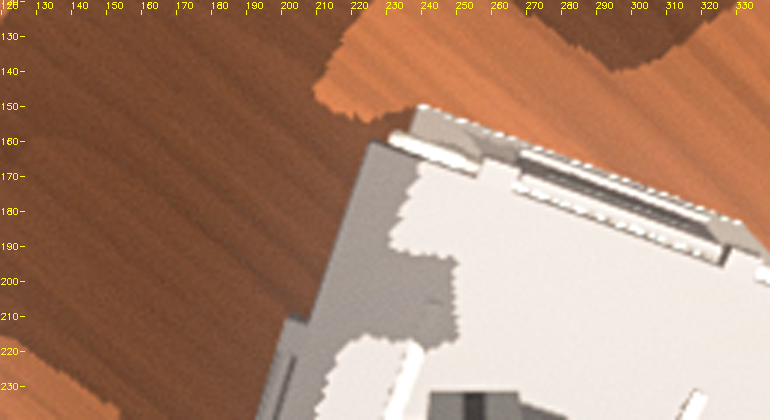

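Run:
```python
from h import *
import pickle
d=pickle.load(open("w11.pkl","rb"))
C=np.array([[-.096,-.071],[-.096,.071]])
print(projw(d,pts([*lp(.0025,-.0026),BY],rect(.096,.071),.106)).round(1).tolist())
f=lambda p:(projw(d,pts([p[0],p[1],p[2]],C,.106))-np.array([[225.5,159.5],[359,209]])[:]).ravel()
r0=least_squares(f,[*BC,BY]);print(r0.x,r0.fun)
f2=lambda p:(projw(d,pts([p[0],p[1],p[2]],C[::-1],.106))-np.array([[225.5,159.5],[359,209]])[:]).ravel()
r=least_squares(f2,[*BC,BY]);print(r.x,r.fun)
b=r0 if r0.cost<r.cost else r
for lidp in ([*lp(.0025,-.0026),BY],b.x):
  for n in ("nx","ny"):
    for th in (1.3,1.4,1.5,1.57): print(n,th,projw(d,clipt(n,th,lidp)).round(1).tolist())
```

```text
[[287.3, 344.9], [175.7, 314.0], [225.2, 159.8], [361.4, 209.4]]
[0.54271654 0.19098288 0.37345474] [-1.17271563 -0.41572297  1.39133602  0.66817268]
[ 0.36395062  0.12093472 -2.76813792] [-1.1727156  -0.41572311  1.39133593  0.66817283]
nx 1.3 [[325.0, 174.9], [271.3, 154.7], [322.3, 180.0], [269.0, 160.1]]
nx 1.4 [[323.8, 177.0], [270.3, 156.9], [321.2, 182.3], [268.0, 162.5]]
nx 1.5 [[322.6, 179.2], [269.3, 159.3], [320.1, 184.6], [267.0, 165.0]]
nx 1.57 [[321.8, 180.8], [268.6, 161.0], [319.4, 186.3], [266.4, 166.8]]
ny 1.3 [[195.3, 207.8], [181.4, 253.7], [201.0, 209.2], [186.9, 254.8]]
ny 1.4 [[197.8, 208.3], [183.8, 254.1], [203.5, 209.9], [189.2, 255.4]]
ny 1.5 [[200.3, 208.8], [186.1, 254.5], [206.0, 210.7], [191.5, 256.2]]
ny 1.57 [[202.0, 209.3], [187.8, 254.9], [207.7, 211.3], [193.1, 256.7]]
nx 1.3 [[260.1, 181.1], [313.0, 200.4], [262.2, 175.1], [315.0, 194.6]]
nx 1.4 [[261.0, 178.5], [313.8, 197.9], [263.2, 172.6], [316.0, 192.2]]
nx 1.5 [[261.9, 175.9], [314.7, 195.4], [264.2, 170.0], [317.0, 189.8]]
nx 1.57 [[262.6, 174.1], [315.3, 193.6], [264.8, 168.3], [317.7, 188.1]]
ny 1.3 [[387.6, 150.1], [407.6, 99.6], [382.3, 147.6], [402.3, 97.1]]
ny 1.4 [[385.3, 149.0], [405.2, 98.5], [380.1, 146.5], [400.0, 95.9]]
ny 1.5 [[383.0, 147.9], [402.9, 97.4], [377.9, 145.5], [397.9, 94.8]]
ny 1.57 [[381.4, 147.2], [401.3, 96.6], [376.5, 144.8], [396.5, 94.0]]
```

Run:
```python
from h import *
crop("pics/w11.png","pics/w11d.png",170,195,60,80,7.5)
im=cv2.imread("pics/w11d.png"); im=cv2.convertScaleAbs(im,alpha=1.8,beta=20); cv2.imwrite("pics/w11d.png",im)
```

```text
(no output)
```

View pics/w11d.png

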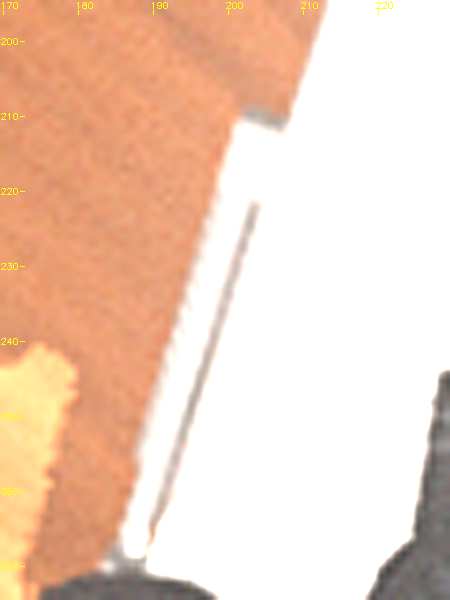

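Run:
```python
from h import *
p=env.get_position(); env.move_linear(p+[0,0,.06],max_speed=.15)
env.reach([.45,-.25,.3],down(0)); print(env.get_time_s())
snap("top","pics/t12.png");snap("side","pics/s12.png")
crop("pics/s12.png","pics/s12c.png",150,100,130,120,5)
```

```text
48.2
```

View pics/t12.png

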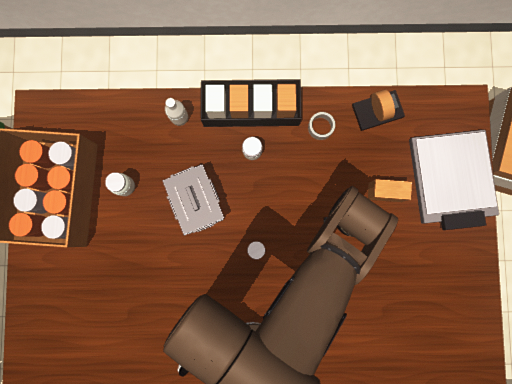

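View pics/s12c.png

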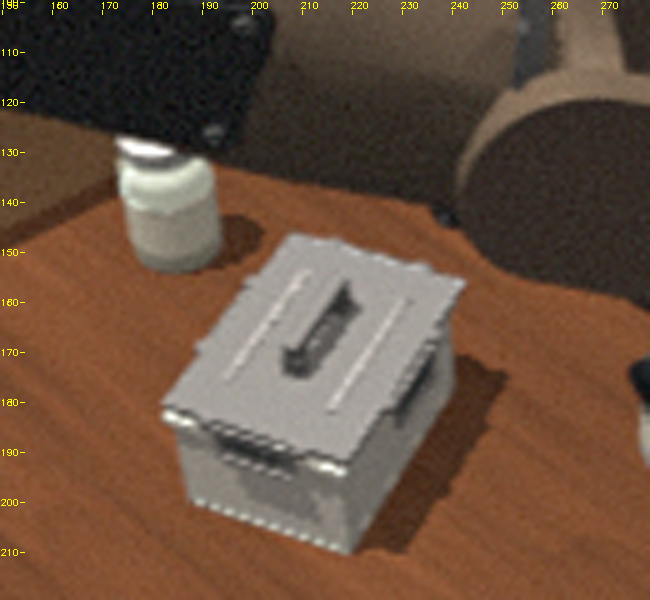

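Run:
```python
from cell import env
env.job_done(); print(env.get_time_s())
```

```text
the job is handed in; nothing more can be done
the job is handed in; nothing more can be done
```

The lid is on the box, all four side clips are folded down, and I handed the job in at about 48 s with the gripper empty and clear of everything.

- **Grasp:** The first grasp missed. The fingertips turned out to sit about 30 mm behind the TCP, not 8 mm ahead as stated. I found this by touching the bar's top, corrected for it, and the second grasp held.
- **Lid seating:** The lid went down to the expected height. A press on the bar with the fingers closed met its top at 136 mm, which is right for a fully seated lid. This was before the clips were folded; I did not press-check it again afterwards, but it looks flat in the last pictures.
- **Clips:** The first push on the +x clip tripped the 15 N stop when the fingertip caught the clip's ridge. I repeated it at a shallower depth, then pushed once more. In wrist pictures the -x, +y and -y clips match about 1.57 rad to within roughly 0.05. The +x clip was seen down after its second push. Its last push, which ran until it met resistance, I checked only by where the finger stopped.
- **Lid position:** Folding the clips slid the lid to about 2.5 mm off centre in x and y, inside the 3 mm play.
- **Surroundings:** In the last pictures the box and the two tins, jar and packet are where they started. The side and top cameras disagreed by 4–7 mm on positions, so I used the wrist camera for placing.

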